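Edge-press the brass binding plates on the ski bench

ROBOT

A 7-joint arm with a two-finger parallel gripper is mounted at the origin on the work surface. World frame = base frame: x ahead of the robot, y to its left, z up, the work surface at z = 0. Lengths are in m, angles in rad, forces in N, time in s.
With the tool pointing down it reaches from about 0.425 to 1.025 m from the base axis. Payload 9.4 kg.
Tool frame: the origin (TCP) lies on the centre line of the jaws, within the pads' length; the fingertips stand 8 mm ahead of it and the grasp point (between the pads) lies 11 mm behind it (ctrl.tip_extent is the z of the fingertips in the tool frame, in m); z points along the fingers, y is the direction in which the jaws open and shut (so a half turn about z gives the same grasp; the last joint's range is limited). The gripper opens to 85 mm and grips with 20 to 120 N. Pads are 22 mm wide; open, the fingers measure 114 mm over their backs; the gripper's body (76 mm by 85 mm) begins 54 mm behind the grasp point. The pads swing forward as they close: fully open they stand 13 mm farther back than shut.
Start: joints at [1.059, 0.599, -0.003, 1.599, 0.002, 0.943, -0.08], TCP at [0.305, -0.658, 0.239] pointing down, gripper open.
Joint ranges: [-2.57, 2.57], [-0.35, 1.97], [-1.29, 1.29], [0.11, 2.56], [-1.05, 4.19], [0.11, 1.86], [-2.63, 2.63]. Speed limits (rad/s): [2.22, 2.22, 3.01, 3.01, 3.14, 3.14, 3.14].

INTERFACE

Orientations are given as a unit quaternion [w, x, y, z].
In Python, from station import ctrl, capture, get_calibration, finish_job, find_in, tip_of gives the robot as it stands. Calls block until the motion is done:
- ctrl.move_ptp(position, orientation): joint-space move of the TCP to a pose.
- ctrl.move_straight(position, ori=None, feed=0.15, max_force=None): straight line of the TCP; ori=None keeps the orientation; feed is the mean speed in m/s. With max_force (N) it stops when the force on the tool has changed by that much, and returns True; else False.
- ctrl.movej(angles): joint-space move.
- ctrl.gripper_to(opening): opening from 0.0 (shut) to 1.0 (fully open); the grip force is fixed at half the most; returns when the fingers have stopped.
- ctrl.pause(seconds).
- ctrl.inverse_kinematics(position, orientation): joint angles nearest the present ones, or None.
- ctrl.sense(): the state.
- capture(name): name is "scene" or "top"; returns the picture (480x640x3 uint8, red, green, blue); there is no depth.
- get_calibration(name): a dict with "fx", "fy", "cx", "cy" (pixels), "dist" ([k1, k2, p1, p2, k3] as OpenCV has them; the pictures are not rectified), "view" (4x4, takes a point from world to camera coordinates). Camera axes: x right, y up, looking along -z (the intrinsics and any distortion apply to the point x, -y, -z); pixel columns grow to the right and rows downward; lengths in m; the calibration is good to about 2 mm. A picture is of the moment at which its call begins. get_calibration takes no time and is no camera call.
A pose or a line that the arm cannot do raises ctrl.PlanningError and nothing moves.
- finish_job(): hands the job in, once; it reports no verdict.
Trained networks look in the newest picture that a camera, given by its name, has taken for a name from the list of things; names that differ only in an ending like _2 or _b are one class to them, and where a whole thing is asked for, a point or a joint stands for the part that bears it (a point fixed in the world has none). Each returns a list of dicts, best first, with "conf" (0 to 1); they miss things now and then, are a little off and sometimes report something else, mostly with a low value. They report only what shows in the picture. A call takes as long as a camera call. They do not tell look-alikes from the thing itself.
- find_in(camera, query): "centre" ([x, y, z] in m, in world coordinates, good to about 4 mm: the middle of the surface that is visible of it).
- tip_of(camera, query): "centre" ([x, y, z] in m, in world coordinates, good to about 4 mm: a listed point, or the origin of a listed thing).
The state is a dict: "time": time; "qpos": joint angles; "qd": joint speeds; "joint_torque": joint torques, N m; "tool_pos": TCP position; "eef_rot": TCP orientation; "wrist_force": force on the tool from outside, world axes, zero at the start; "ft_torque": the same for the moment, N m; "width": opening from 0.0 (shut) to 1.0 (fully open).
Only numpy, scipy, OpenCV 4.12 (cv2) and the standard library are available. Lean on these libraries where they do the work, as an engineer would, in place of code of your own. Each camera call takes 0.05 s, during which the arm holds its last target. There are 200 camera calls.

TASK

Lay every brass binding plate from the rubber mat on the steel bed of the edge press, lugs up, side by side, each lying wholly on the bed with one end towards the sliding bar, and turn the handwheel so that the pointer on its rim stands in line with the index fin at the back of its housing. With all of them lying there and the wheel set, press the spring pedal right down to its stop, keep it there for about a second, and let it come back up. Then lay all the plates side by side in the plywood tray, flat and lugs up, leave the wheel at its setting, and do not disturb the pole basket, boot buckle and ski brake lying about.

Things in the scene. Friction and masses are not known exactly. Their poses are not given: they have to be found in the camera images.
- plate1_mid (a point): Brass binding plate, loose, 0.36 kg: base 100 (own x) x 44 (y) x 6 mm with an upright lug in its middle, 44 (x) x 16 (y) mm, rising 28 mm above the base (34 mm overall): grasp it across the 16 mm. The point is the plate's centre, 17 mm above its underside; z points up out of the lug. 2 or 3 plates are present (an absent one reads None from the start), all starting lug up on the 3 mm rubber mat.
- plate2_mid (a point): Another brass binding plate, the same in every way as plate1 (may be absent: None from the start).
- plate3_mid (a point): Another brass binding plate, the same in every way as plate1 (may be absent: None from the start).
- bed_centre (a point): Centre of the top face of the press's flat steel bed, 10 mm above the bench; the bed is 124 mm (own x, front to back) x 250 mm (own y). Own x points to the back of the press, y to the handwheel, z up: the axes of the whole press, which is fixed but turned a little from start to start. Plates lie with their length along this x, centred front to back.
- bar (a joint): Travel (m) of the low steel sliding bar, 250 mm long, along the back edge of the bed, its top 32 mm above the bench. It is linked to the pedal and slides 0.024 forward as the pedal goes down, over the back ends of the plates and just clear above them; not to be handled.
- wheel_grip (a point): Middle of the black grip bar on the handwheel: 56 mm long (own x, towards the pointer) x 14 mm wide (own y) x 26 mm high, 46 to 72 mm above the bench; the point lies on the vertical wheel axis, 59 mm above the bench. The wheel below is 76 mm across; its housing, 120 mm across and 30 mm high, is centred 215 mm from the bed centre along the bed's +y.
- pointer_tip (a point): Tip of the dark steel pointer on the wheel's rim, 50 mm from the wheel axis, in line with the grip bar; 5 mm wide, 40 mm above the bench. It turns with the wheel.
- index_mark (a point): Inner edge of the fixed dark steel index fin (5 mm wide, standing 22 mm up) at the back of the wheel housing, 50 mm from the wheel axis in the bed's +x direction, 40 mm above the bench. The pointer is in line when its tip meets this point.
- wheel (a joint): Angle of the handwheel, rad, counter-clockwise from above positive; 0 when the pointer is in line with the index fin; it starts 0.45 to 1.25 off and turns between -1.5 and 1.5. It has light friction (0.06 N m) and stays where it is left.
- pedal_pad (a point): Middle of the rubber pad (46 x 50 mm) on the pedal's free front end, where one presses; it moves with the pedal. The pedal, a steel plate 50 mm wide and 130 mm long, lies 215 mm from the bed centre along the bed's -y, hinged 100 mm behind the pad. Pressing straight down, the pad drops about 31 mm to the stop, where the plate is level and the pad 43 mm above the bench.
- pedal (a joint): Pedal angle, rad: 0 up at rest, 0.32 fully down on its stop. A spring brings it back; holding the pad down at the stop takes about 10 N.
- tray_in (a point): Centre of the inner floor of the plywood tray (fixed): outside 170 mm (own x) x 260 mm (own y) x 25 mm high, walls and floor 5 mm thick, own z up. The mat and the tray stand left and right in front of the press, either way round.
- plate1: The plate1 body, same axes; origin under the centre of its underside.
- plate2: The plate2 body, likewise.
- plate3: The plate3 body, likewise.
- basket: Bystander, to be left alone: grey plastic pole basket, 90 mm across, 30 mm high, lying in the space between mat and tray; origin at the centre of its underside.
- buckle: Bystander, to be left alone: black ski boot buckle, about 120 mm long, on the bench beside the press; origin at its underside.
- brake: Bystander, to be left alone: bent steel wire ski brake, about 150 mm long, on the bench beside the press; origin at its underside.
Not all that is in view belongs to the job. What is shaped like the plate2 but green is not meant.

How it is judged:
On the way, in this order (a step that is already met when the one before it is completed fails the run):
1. all plates present lie flat on the bed, ends towards the bar, and the pointer is in line with the index fin (x of plate1_mid in the frame of bed_centre between -0.013 and 0.013 m and y of plate1_mid in the frame of bed_centre between -0.104 and 0.104 m and z of plate1_mid in the frame of bed_centre between 0.01 and 0.024 m and angle between each of plate1_mid, plate2_mid, plate3_mid's own z axis and vertical below 0.12 rad and angle between the x axis of each of plate1_mid, plate2_mid, plate3_mid and the x axis of bed_centre, either way round below 0.2 rad and x of plate2_mid in the frame of bed_centre between -0.013 and 0.013 m and y of plate2_mid in the frame of bed_centre between -0.104 and 0.104 m and z of plate2_mid in the frame of bed_centre between 0.01 and 0.024 m and x of plate3_mid in the frame of bed_centre between -0.013 and 0.013 m and y of plate3_mid in the frame of bed_centre between -0.104 and 0.104 m and z of plate3_mid in the frame of bed_centre between 0.01 and 0.024 m and horizontal distance between pointer_tip and index_mark below 0.006 m), for 0.2 s.
2. the pedal is held down at its stop with the plates on the bed and the wheel set (all of step 1 and value of joint pedal above 0.29 rad), for 0.5 s.
3. the pedal has come back up (value of joint pedal below 0.04 rad), for 0.2 s.
At the end, for the whole second after the job is handed in: Every plate present lies flat in the tray (lug up within 0.12 rad, directly on the tray's floor) and at rest, the pedal is up (below 0.04 rad) and the pointer is within 6 mm of the index fin (x of plate1_mid in the frame of tray_in between -0.08 and 0.08 m and y of plate1_mid in the frame of tray_in between -0.125 and 0.125 m and z of plate1_mid in the frame of tray_in between 0.01 and 0.024 m and angle between each of plate1_mid, plate2_mid, plate3_mid's own z axis and vertical below 0.12 rad and linear speed of each of plate1, plate2, plate3 below 0.02 m/s and x of plate2_mid in the frame of tray_in between -0.08 and 0.08 m and y of plate2_mid in the frame of tray_in between -0.125 and 0.125 m and z of plate2_mid in the frame of tray_in between 0.01 and 0.024 m and x of plate3_mid in the frame of tray_in between -0.08 and 0.08 m and y of plate3_mid in the frame of tray_in between -0.125 and 0.125 m and z of plate3_mid in the frame of tray_in between 0.01 and 0.024 m and horizontal distance between pointer_tip and index_mark below 0.006 m and value of joint pedal below 0.04 rad); the robot touches nothing.
It fails at once if the pole basket is moved more than 30 mm (distance of basket from where it was at the start of the episode above 0.03 m).
It fails at once if the boot buckle is moved more than 30 mm (distance of buckle from where it was at the start of the episode above 0.03 m).
It fails at once if the ski brake is moved more than 30 mm (distance of brake from where it was at the start of the episode above 0.03 m).
Of plate1, plate2, plate3 only 2 to 3 are there at a start; the rules pass over those that are not, and their reading is None.
At some moment in a run one of plate1, plate2, plate3 may be knocked a few centimetres aside while the robot is not near it.
Once in a run the grip may slacken for a moment while it holds something.
It also fails if it takes over 210 s, if anything falls off the work surface, if the arm or the gripper's body presses on something with over 40 N, if the wrist force passes 120 N, or if a joint passes its speed limit or range.

## Working session

There is one attempt and no reset: what is moved stays moved. The work goes in short steps, each a Python script; the robot and the scene stay as the last script left them, time stands still between calls to the robot, and variables do not carry over. Pictures are saved under pics/ and viewed, about 12 in all and at most 16, crops included, and the job is handed in when it is done.

```bash
ls; mkdir -p pics; python3 - <<'E'
from station import *
import cv2
for c in("scene","top"):
    cv2.imwrite(f"pics/{c}0.png",capture(c)[:,:,::-1])
    k=get_calibration(c);print(c,{a:(b if a!='view' else b) for a,b in k.items()})
for q in["plate1_mid","bed_centre","wheel_grip","pointer_tip","index_mark","pedal_pad","tray_in","basket","buckle","brake"]:
    for c in("top","scene"):
        print(q,c,[([round(v,3) for v in d["centre"]],round(d["conf"],2)) for d in tip_of(c,q)])
print(ctrl.sense(),ctrl.tip_extent)
E
```

```text
pics
scene {'fx': 450.84445481507447, 'fy': 450.84445481507447, 'cx': 323.7569986806424, 'cy': 232.05158596475326, 'dist': array([-0.04942329,  0.        ,  0.        ,  0.        ,  0.        ]), 'view': array([[ 0.48869716,  0.87236873,  0.01216067, -0.23958334],
       [-0.71724352,  0.39378285,  0.57488851,  0.37629074],
       [ 0.4967261 , -0.28966854,  0.81814138, -1.39854323],
       [ 0.        ,  0.        ,  0.        ,  1.        ]])}
top {'fx': 486.39129513503536, 'fy': 486.39129513503536, 'cx': 323.50113537978876, 'cy': 238.33317666657845, 'dist': array([-0.12410888,  0.        ,  0.        ,  0.        ,  0.        ]), 'view': array([[-0.12724971, -0.99186666, -0.00283453,  0.00351783],
       [ 0.97027841, -0.12507211,  0.20716364, -0.54857221],
       [-0.20583323,  0.02361123,  0.9783022 , -1.10942275],
       [ 0.        ,  0.        ,  0.        ,  1.        ]])}
plate1_mid top [([0.387, -0.3, 0.02], 0.65), ([0.638, -0.026, 0.014], 0.55)]
plate1_mid scene [([0.389, -0.302, 0.025], 0.65), ([0.396, -0.377, 0.003], 0.41)]
bed_centre top [([0.637, -0.027, 0.013], 0.89
[... 1096 characters left out ...]

{'time': 1.1, 'qpos': array([ 1.05929173,  0.5993186 , -0.0024837 ,  1.59938842,  0.00180957,
        0.94286757, -0.0798    ]), 'qd': array([-0.00010662, -0.00068323,  0.00078683,  0.00249883,  0.00142568,
        0.00069452, -0.00012248]), 'joint_torque': array([ 3.92617867e-04, -7.76233649e+01,  1.56349406e+00, -2.58382577e+01,
        1.23806403e-02,  1.98951784e-03,  5.64741470e-06]), 'tool_pos': array([ 0.30538452, -0.65756278,  0.23926567]), 'eef_rot': array([ 1.89459329e-05,  9.76459554e-01,  2.15700575e-01, -2.73529592e-05]), 'wrist_force': array([ 0.33013569, -0.29156912,  0.56733499]), 'ft_torque': array([ 0.03433214,  0.04839458, -0.00914833]), 'width': 1.0008747800619338} 0.008
```

View pics/top0.png

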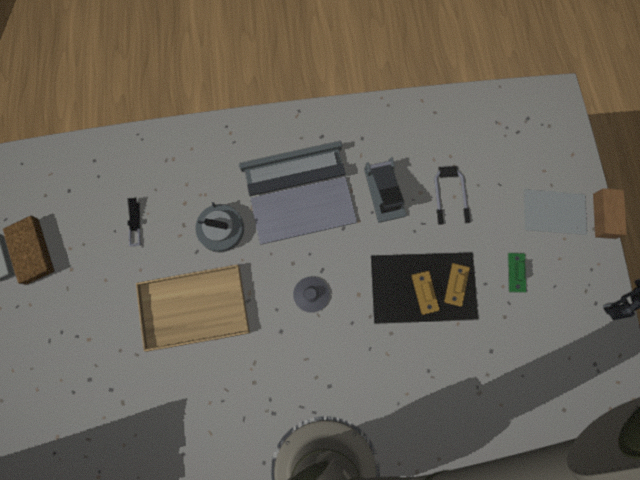

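View pics/scene0.png

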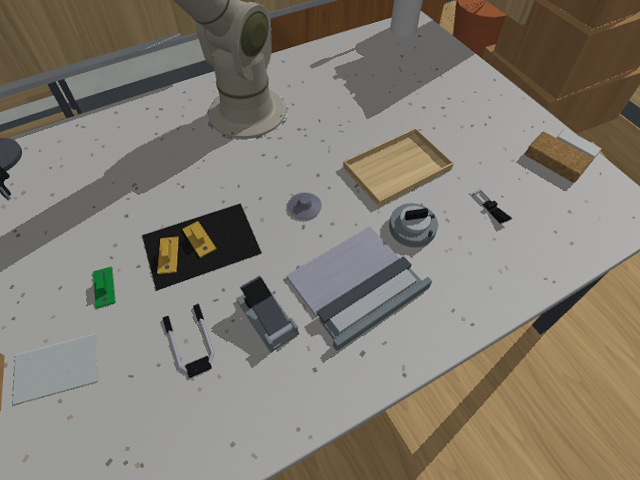

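```bash
cat > h.py <<'E'
from station import *
import numpy as np, cv2
from scipy.optimize import least_squares, minimize
from scipy.spatial.transform import Rotation as R
def proj(c,P):
    k=get_calibration(c);V=k["view"];p=np.atleast_2d(P)@V[:3,:3].T+V[:3,3]
    K=np.array([[k["fx"],0,k["cx"]],[0,k["fy"],k["cy"]],[0,0,1]])
    return cv2.projectPoints(p*[1,-1,-1],np.zeros(3),np.zeros(3),K,k["dist"])[0][:,0]
def unproj(c,px,z):
    k=get_calibration(c);V=k["view"]
    K=np.array([[k["fx"],0,k["cx"]],[0,k["fy"],k["cy"]],[0,0,1]])
    u=cv2.undistortPoints(np.array(px,float).reshape(-1,1,2),K,k["dist"])[:,0]
    d=np.c_[u[:,0],-u[:,1],-np.ones(len(u))]@V[:3,:3];o=-V[:3,:3].T@V[:3,3]
    return o+d*((z-o[2])/d[:,2])[:,None]
def loc(x,y,a,P):
    P=np.array(P,float);c,s=np.cos(a),np.sin(a)
    return np.c_[x+c*P[:,0]-s*P[:,1],y+s*P[:,0]+c*P[:,1],P[:,2]]
def box(lx,ly,z0,z1): return [[i*lx/2,j*ly/2,z] for i in(-1,1) for j in(-1,1) for z in(z0,z1)]
def plates(cams=("top","scene"),z=0.003,imgs=None):
    """fit all brass plates (underside at z): list of [x,y,yaw,IoU]; starts from blobs in the top view"""
    M={}
    for c in cams:
        h=cv2.cvtColor(capture(c),cv2.COLOR_RGB2HSV)
        M[c]=cv2.morphologyEx(cv2.inRange(h,(14,135,70),(32,255,255)),cv2.MORPH_CLOSE,np.ones((5,5)))
    n,l,s,ce=cv2.connectedComponentsWithStats(M[cams[0]]);out=[]
    for i in range(1,n):
        if s[i,4]<250: continue
        bl=(l==i); x0=unproj(cams[0],[ce[i]],z+.01)[0]
        pts=unproj(cams[0],np.argwhere(bl)[:,::-1],z+.01)[:,:2]
        w,v=np.linalg.eigh(np.cov(pts.T));a0=np.arctan2(v[1,1],v[0,1])
        def f(p,full=False):
            sc=[]
            for c in cams:
                q=np.zeros(M[c].shape,np.uint8)
                for B in(box(.1,.044,z,z+.006),box(.044,.016,z+.006,z+.034)):
                    hl=cv2.convexHull(proj(c,loc(*p,B)).astype(np.float32))
                    cv2.fillConvexPoly(q,np.round(hl*16).astype(np.int32),255,shift=4)
                near=cv2.dilate(q,np.ones((7,7)))>0
                m=(M[c]>0)&near; sc.append((m&(q>0)).sum()/max(1,(m|(q>0)).sum()))
            return -np.mean(sc)
        best=None
        for st in(0.01,0.004):
            p0=[x0[0],x0[1],a0] if best is None else best.x
            best=minimize(f,p0,method="Nelder-Mead",options=dict(initial_simplex=np.array([p0,*(np.array(p0)+np.diag([st,st,st*15]))]),maxiter=120))
        out.append([*best.x,-best.fun,int(s[i,4])])
    return out
def tool(yaw_y):
    """tool down with jaw axis (tool y) along world angle yaw_y, mod pi, choosing the smaller last joint"""
    return [R.from_euler("z",yaw_y+k*np.pi-np.pi/2)*R.from_euler("x",np.pi) for k in(0,1)]
def quat(r): q=r.as_quat(); return [q[3],*q[:3]]
def pick_q(pos,yaw_y,extra=0.0):
    best=None
    for k in(-1,0,1):
        r=R.from_euler("z",yaw_y+k*np.pi-np.pi/2)*R.from_euler("x",np.pi)
        j=ctrl.inverse_kinematics(list(pos),quat(r))
        if j is not None and (best is None or abs(j[6])<best[0]): best=(abs(j[6]),quat(r),j[6])
    return best[1]
E
python3 - <<'E'
from h import *
P=plates();
for p in P: print(np.round(p,3))
obs=dict(bed=[(.637,-.027),(.64,-.025)],grip=[(.615,.187),(.611,.182)],ind=[(.661,.195),(.662,.198)],pad=[(.625,-.242),(.625,-.244)])
L=dict(bed=(0,0),grip=(0,.215),ind=(.05,.215))
def res(p):
    r=[]
    for k,v in obs.items():
        q=loc(p[0],p[1],p[2],[[*(L.get(k,(p[3],-.215))),0]])[0,:2]
        for o in v: r+=list(q-o)
    return r
s=least_squares(res,[.638,-.026,.12,-.04]);b=s.x;print("press",b,np.round(s.fun,3))
tc=unproj("top",[(138,282),(238,266),(247,333),(146,350)],.025);print("tray",tc.round(3),tc.mean(0))
ta=np.arctan2(*(tc[1]-tc[0])[[0,1]]);print("tray ydir ang",ta, np.linalg.norm(tc[1]-tc[0]),np.linalg.norm(tc[2]-tc[1]))
d=tc[0]-tc[1]+tc[3]-tc[2];ta=np.arctan2(-d[0],d[1]);print("tray yaw",ta)
im=capture("top")[:,:,::-1].copy();im=cv2.resize(im,None,fx=2,fy=2,interpolation=cv2.INTER_CUBIC)
def dr(P,col,c="top"): cv2.polylines(im,[np.round((proj(c,P)*2+.5)*8).astype(np.int32)],True,col,1,cv2.LINE_AA,3)
sq=lambda lx,ly,z:[[lx/2,ly/2,z],[lx/2,-ly/2,z],[-lx/2,-ly/2,z],[-lx/2,ly/2,z]]
for p in P: dr(loc(*p[:3],sq(.1,.044,.009)),(255,0,0)); dr(loc(*p[:3],sq(.044,.016,.037)),(255,0,0))
dr(loc(*b[:3],sq(.124,.25,.01)),(0,0,255))
t=np.linspace(0,6.28,40);w=loc(*b[:3],[[0,.215,0]])[0]
dr(np.c_[w[0]+.06*np.cos(t),w[1]+.06*np.sin(t),t*0+.03],(0,0,255))
dr(loc(*b[:3],[[0,.215,.04],[.05,.215,.04]]),(0,0,255))
dr(loc(tc.mean(0)[0],tc.mean(0)[1],ta,sq(.17,.26,.025)),(0,255,0))
cv2.imwrite("pics/ov.png",im[270:720,240:1000])
E
```

```text
[ 6.50e-01  7.07e-01 -3.15e+00  3.56e-01  8.95e+02]
[ 3.96e-01 -3.80e-01  2.77e+00  9.10e-01  6.93e+02]
[ 3.870e-01 -2.990e-01 -3.059e+00  9.270e-01  7.230e+02]
press [ 0.63886693 -0.02562246  0.12437    -0.04072543] [ 0.002  0.001 -0.001 -0.001 -0.003  0.001  0.001  0.006  0.001 -0.001
 -0.    -0.004  0.    -0.002  0.    -0.   ]
tray [[0.501 0.402 0.025]
 [0.509 0.149 0.025]
 [0.345 0.143 0.025]
 [0.333 0.392 0.025]] [0.42214194 0.2716096  0.025     ]
tray ydir ang 3.106401097406409 0.25246636429969826 0.1640786941074845
tray yaw 0.04232942092811097
```

View pics/ov.png

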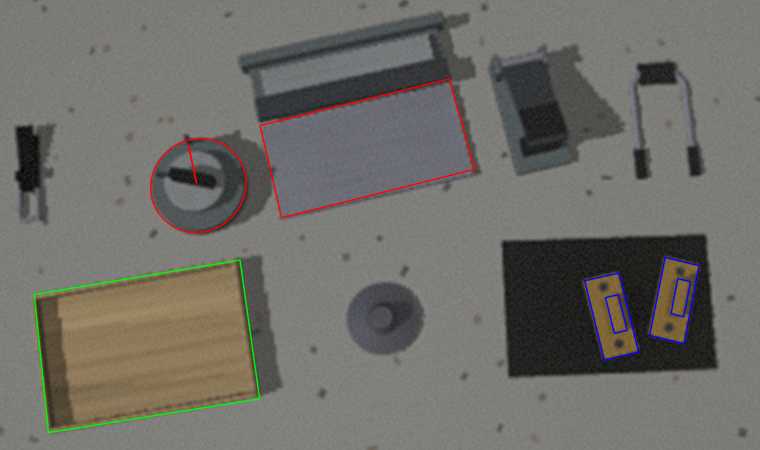

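```bash
cat >> h.py <<'E'
PRESS=(.6389,-.0256,.1244); TRAY=(.421,.274,.04)
WX=loc(*PRESS,[[0,.215,0]])[0]
def rdown(yaw_y): return R.from_euler("z",yaw_y-np.pi/2)*R.from_euler("x",np.pi)
def turn(a0,a1,z=.060):
    """turn wheel from world pointer direction a0 to a1"""
    c=[]
    for k in(-1,0,1):
        y0=a0+np.pi/2+k*np.pi
        js=[ctrl.inverse_kinematics([WX[0],WX[1],z],quat(rdown(y0+d))) for d in(0,a1-a0)]
        if all(j is not None for j in js): c.append((max(abs(j[6]) for j in js),y0))
    y0=min(c)[1]
    ctrl.gripper_to(.45)
    ctrl.move_ptp([WX[0],WX[1],.16],quat(rdown(y0)))
    print("contact",ctrl.move_straight([WX[0],WX[1],z],feed=.12,max_force=15),ctrl.sense()["tool_pos"])
    ctrl.gripper_to(0.)
    print("w",ctrl.sense()["width"])
    n=max(2,int(abs(a1-a0)/.3)+1)
    for d in np.linspace(0,a1-a0,n+1)[1:]:
        ctrl.move_straight([WX[0],WX[1],z],ori=quat(rdown(y0+d)),feed=.1)
    print("w",ctrl.sense()["width"],ctrl.sense()["wrist_force"].round(1),ctrl.sense()["ft_torque"].round(2))
    ctrl.gripper_to(.45)
    ctrl.move_straight([WX[0],WX[1],.16],feed=.2)
E
python3 - <<'E'
from h import *
turn(1.196,.1244)
for c in("top","scene"):
    capture(c)
    for q in("pointer_tip","index_mark","wheel_grip"): print(c,q,[(np.round(d["centre"],3),round(d["conf"],2)) for d in tip_of(c,q)[:3]])
print(loc(*PRESS,[[.05,.215,.04]]),ctrl.sense()["time"])
E
```

```text
contact False [0.61250173 0.18814057 0.060663  ]
w 0.1480357903705989
w 0.15328923354373575 [-1.9 -0.4  9.4] [ 0.07  0.45 -0.03]
top pointer_tip []
top index_mark [(array([0.662, 0.195, 0.038]), 0.58)]
top wheel_grip [(array([0.613, 0.188, 0.062]), 0.74)]
scene pointer_tip [(array([0.663, 0.199, 0.038]), 0.96), (array([ 0.638, -0.026,  0.006]), 0.73), (array([0.662, 0.2  , 0.04 ]), 0.71)]
scene index_mark [(array([0.664, 0.197, 0.042]), 0.88)]
scene wheel_grip []
[[0.66183655 0.19394251 0.04      ]] 9.3417
```

```bash
cat >> h.py <<'E'
def carry(p,z0,dest,z1,n=.40):
    """plate at p=(x,y,yaw) underside z0 -> dest, underside z1"""
    H=.17;ya=p[2]+np.pi/2
    q0=pick_q([p[0],p[1],H],ya); zt=.019
    yd=dest[2]+np.pi/2; q1=pick_q([dest[0],dest[1],H],yd)
    ctrl.gripper_to(n)
    ctrl.move_ptp([p[0],p[1],H],q0)
    if ctrl.move_straight([p[0],p[1],z0+zt],feed=.15,max_force=15): print("hit",ctrl.sense()["tool_pos"])
    ctrl.gripper_to(0.);w0=ctrl.sense()["width"]
    ctrl.move_straight([p[0],p[1],H],feed=.15);w1=ctrl.sense()["width"]
    if w1<.1: print("MISSED",w0,w1);return False
    ctrl.move_ptp([dest[0],dest[1],H],q1)
    ctrl.move_straight([dest[0],dest[1],z1+zt+.02],feed=.15)
    w2=ctrl.sense()["width"]
    hit=ctrl.move_straight([dest[0],dest[1],z1+zt-.002],feed=.04,max_force=8)
    print("widths",w0,w1,w2,"down",hit,ctrl.sense()["tool_pos"].round(4),"t",ctrl.sense()["time"])
    ctrl.gripper_to(n)
    ctrl.move_straight([dest[0],dest[1],H],feed=.2)
    return w2>.1
def onmat(): return sorted([p for p in plates() if p[3]>.6 and p[1]<-.15 and p[0]<.56],key=lambda p:p[1])
E
python3 - <<'E'
from h import *
m=onmat();print(np.round(m,3))
d=loc(*PRESS,[[0,.04,0]])[0]
print(carry(m[-1],.003,(d[0],d[1],PRESS[2]),.010))
capture("top")
cv2.imwrite("pics/a.png",cv2.resize(capture("top")[100:360,180:500,::-1],None,fx=2.4,fy=2.3))
print(np.round([p for p in plates(z=.010) if p[3]>.6],3),d)
E
```

```text
[[ 3.960e-01 -3.810e-01  2.764e+00  9.230e-01  7.050e+02]
 [ 3.880e-01 -2.990e-01  3.243e+00  8.910e-01  6.580e+02]]
widths 0.1782923500924271 0.17658374096900348 0.1701805028642156 down True [0.634  0.0138 0.0297] t 17.1
True
[[ 6.360e-01  1.400e-02 -2.997e+00  7.880e-01  5.290e+02]] [0.63393682 0.01409089 0.        ]
```

View pics/a.png

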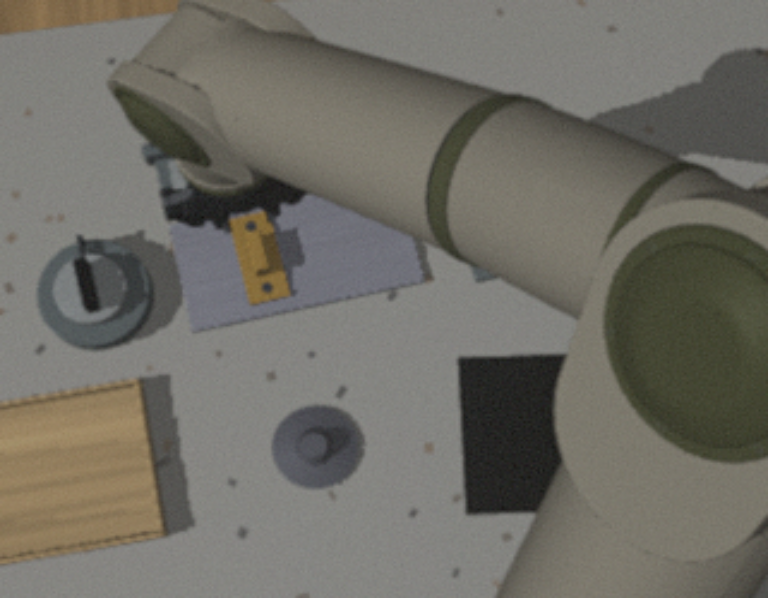

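```bash
python3 - <<'E'
from h import *
HOME=[1.059,.599,-.003,1.599,.002,.943,-.08]
ctrl.movej(HOME)
m=onmat();print(np.round(m,3))
d=loc(*PRESS,[[0,-.04,0]])[0]
print(carry(m[0],.003,(d[0],d[1],PRESS[2]),.010))
ctrl.movej(HOME)
cv2.imwrite("pics/b.png",cv2.resize(capture("top")[100:360,180:500,::-1],None,fx=2.4,fy=2.3))
print(np.round([p for p in plates(z=.010) if p[3]>.6],3),d)
E
```

```text
[[ 3.960e-01 -3.810e-01  2.765e+00  8.800e-01  6.450e+02]]
widths 0.16966738918477628 0.17807055750379386 0.1729939442659509 down True [ 0.6439 -0.0656  0.0298] t 28.3917
True
[[ 6.410e-01 -6.600e-02 -3.014e+00  7.700e-01  4.960e+02]
 [ 6.340e-01  1.200e-02 -2.990e+00  7.880e-01  5.260e+02]] [ 0.64386318 -0.06529089  0.        ]
```

View pics/b.png

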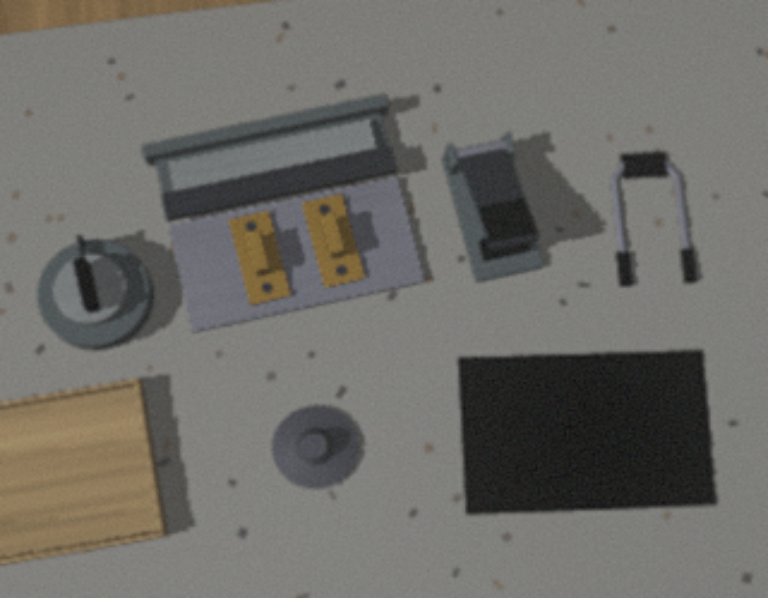

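```bash
python3 - <<'E'
from h import *
d=loc(*PRESS,[[-.042,-.215,0]])[0]
q=pick_q([d[0],d[1],.15],PRESS[2]+np.pi/2)
ctrl.gripper_to(0.)
ctrl.move_ptp([d[0],d[1],.14],q)
ctrl.move_straight([d[0],d[1],.085],feed=.15)
f0=ctrl.sense()["wrist_force"]
hit=ctrl.move_straight([d[0],d[1],.0485],feed=.04,max_force=25)
print(hit,ctrl.sense()["tool_pos"].round(4),(ctrl.sense()["wrist_force"]-f0).round(1))
capture("scene");print([(np.round(x["centre"],3),round(x["conf"],2)) for x in tip_of("scene","pedal_pad")[:2]])
ctrl.pause(1.0)
print(ctrl.sense()["tool_pos"].round(4),(ctrl.sense()["wrist_force"]-f0).round(1))
cv2.imwrite("pics/c.png",cv2.resize(capture("scene")[180:380,140:460,::-1],None,fx=2.4,fy=2.4))
E
```

```text
True [ 0.6224 -0.2447  0.0511] [-1.7  0.6  7.5]
[(array([ 0.62 , -0.241,  0.041]), 0.87)]
[ 0.6225 -0.2446  0.0511] [-2.   1.7  9.6]
```

View pics/c.png

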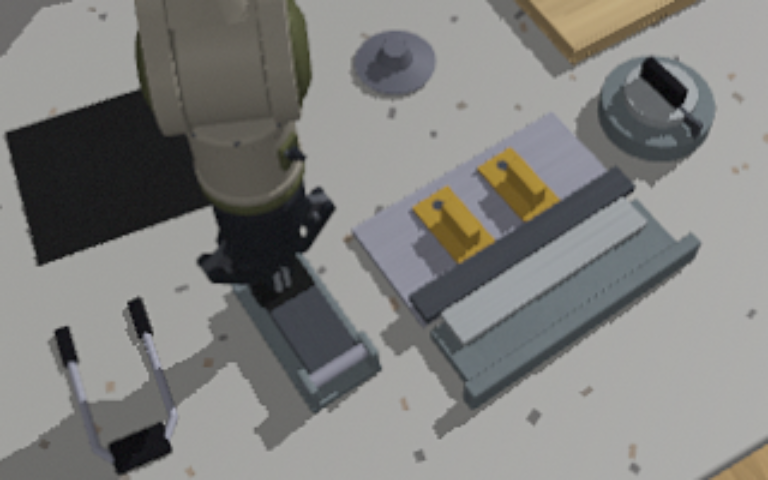

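The pedal is at its stop: fingertips at 43 mm, bar slid over the plates' back ends, and both plates and the pointer in place. I'll hold it a moment longer with slightly more force, then release.

```bash
python3 - <<'E'
from h import *
p=ctrl.sense()["tool_pos"]
ctrl.move_straight([p[0],p[1],p[2]-.0015],feed=.02,max_force=12)
ctrl.pause(1.0); print(ctrl.sense()["tool_pos"].round(4),ctrl.sense()["wrist_force"].round(1))
ctrl.move_straight([p[0],p[1],.085],feed=.05)
ctrl.move_straight([p[0],p[1],.16],feed=.2)
HOME=[1.059,.599,-.003,1.599,.002,.943,-.08]
ctrl.movej(HOME); ctrl.pause(.3)
cv2.imwrite("pics/d.png",cv2.resize(capture("top")[100:360,180:500,::-1],None,fx=2.4,fy=2.3))
print(np.round([p for p in plates(z=.010) if p[3]>.6],3))
for c in("top","scene"): print([(np.round(x["centre"],3),round(x["conf"],2)) for x in tip_of(c,"pedal_pad")[:2]])
print(ctrl.sense()["time"])
E
```

```text
[ 0.6225 -0.2446  0.051 ] [-4.   0.9 13.6]
[[ 6.440e-01 -6.700e-02 -3.014e+00  7.920e-01  5.280e+02]
 [ 6.350e-01  1.400e-02 -3.037e+00  8.020e-01  5.420e+02]]
[(array([ 0.623, -0.242,  0.072]), 0.84)]
[(array([ 0.627, -0.243,  0.074]), 0.94), (array([ 0.644, -0.063,  0.009]), 0.23)]
42.1167
```

View pics/d.png

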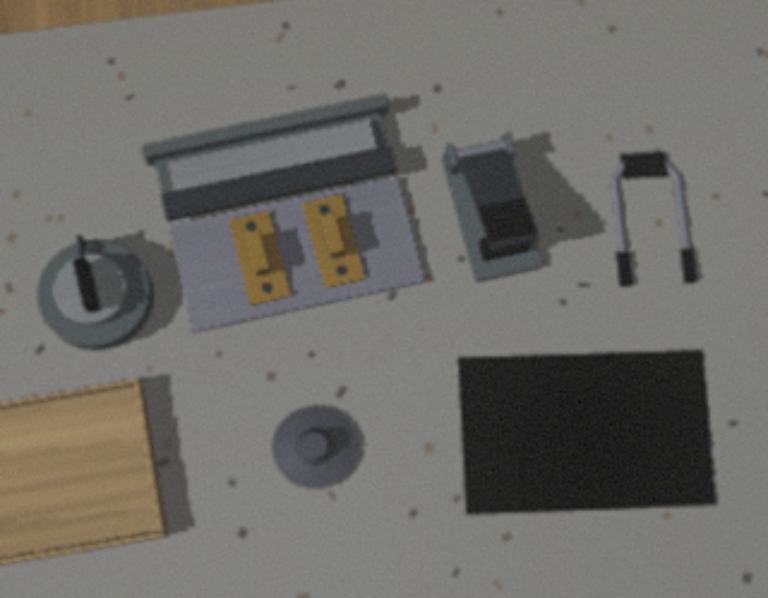

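```bash
python3 - <<'E'
from h import *
HOME=[1.059,.599,-.003,1.599,.002,.943,-.08]
for side,y0 in((1,.014),(-1,-.066)):
    m=[p for p in plates(z=.010) if p[3]>.6 and p[0]>.55 and abs(p[1]-y0)<.04]
    print(np.round(m,3))
    if len(m)!=1: print("stop");break
    d=loc(*TRAY,[[0,side*.05,0]])[0]
    ok=carry(m[0],.010,(d[0],d[1],TRAY[2]),.005);print(ok)
    ctrl.movej(HOME)
    if not ok:break
im=capture("top");cv2.imwrite("pics/e.png",cv2.resize(im[120:370,110:430,::-1],None,fx=2.4,fy=2.4))
cv2.imwrite("pics/f.png",cv2.resize(capture("scene")[100:340,200:520,::-1],None,fx=2.4,fy=2.4))
for c in("top","scene"):
    for q in("plate1_mid","pointer_tip","index_mark","basket"): print(c,q,[(np.round(x["centre"],3),round(x["conf"],2)) for x in tip_of(c,q)[:2]])
print(ctrl.sense()["time"])
E
```

```text
[[ 6.310e-01  1.300e-02 -2.951e+00  7.950e-01  5.480e+02]]
widths 0.1734548417529646 0.17443534997815913 0.17002343764839917 down True [0.4192 0.3239 0.0248] t 50.6667
True
[[ 6.570e-01 -4.700e-02  3.071e+00  6.970e-01  5.000e+02]]
widths 0.17336188994802462 0.17225035123905189 0.17299000859169295 down True [0.4233 0.224  0.0357] t 63.3
True
top plate1_mid [(array([0.423, 0.327, 0.021]), 0.71)]
top pointer_tip [(array([0.664, 0.194, 0.042]), 0.74)]
top index_mark [(array([0.662, 0.197, 0.037]), 0.95)]
top basket [(array([ 0.421, -0.018, -0.002]), 0.87)]
scene plate1_mid [(array([0.423, 0.32 , 0.026]), 0.72)]
scene pointer_tip [(array([0.659, 0.201, 0.044]), 0.78), (array([0.665, 0.199, 0.041]), 0.44)]
scene index_mark [(array([0.424, 0.276, 0.003]), 0.74), (array([0.663, 0.199, 0.041]), 0.69)]
scene basket [(array([ 0.424, -0.017,  0.002]), 0.9)]
68.075
```

View pics/e.png

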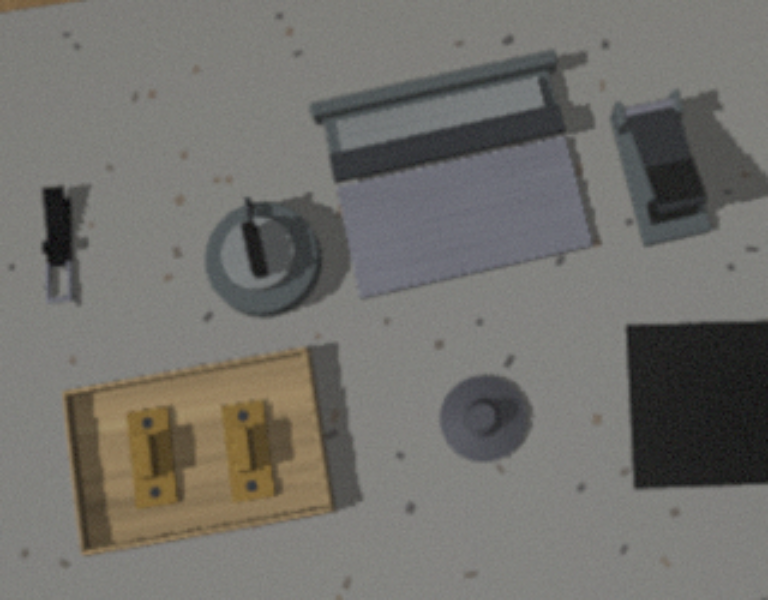

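View pics/f.png

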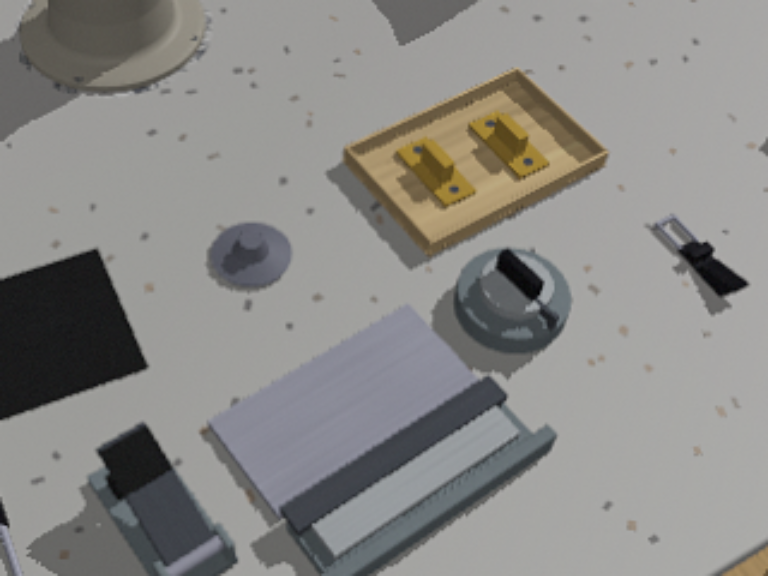

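Mid-run, the second plate got knocked aside; the re-look before the pick caught it. It touched down about 11 mm early in the tray, so I'll check that it lies flat before handing in.

```bash
python3 - <<'E'
from h import *
for c in("top","scene"):
    im=capture(c);h=cv2.cvtColor(im,cv2.COLOR_RGB2HSV)
    m=cv2.inRange(h,(14,175,60),(32,255,255));print(c,m.sum()//255)
    if c=="top":
        tr=proj(c,loc(*TRAY,[[.08,.125,.005],[.08,-.125,.005],[-.08,-.125,.005],[-.08,.125,.005]]))
import h as H
src=open("h.py").read().replace("(14,135,70)","(14,175,60)");g={};exec(src,g)
out={z:[p for p in g["plates"](z=z) if p[3]>.5 and .15<p[1]<.4 and p[0]<.52] for z in(.005,.015)}
for z in out: print(z,np.round(out[z],3))
im=cv2.resize(capture("scene"),None,fx=5,fy=5,interpolation=cv2.INTER_CUBIC)[:,:,::-1].copy()
for p in out[.005]:
  for lx,ly,z in((.1,.044,.011),(.044,.016,.039)):
    P=loc(*p[:3],[[lx/2,ly/2,z],[lx/2,-ly/2,z],[-lx/2,-ly/2,z],[-lx/2,ly/2,z]])
    cv2.polylines(im,[np.round((proj("scene",P)+.5)*5).astype(np.int32)],True,(255,0,0),1)
cv2.imwrite("pics/g.png",im[680:1040,1720:2300])
E
```

```text
top 0
scene 279
0.005 []
0.015 []
```

View pics/g.png

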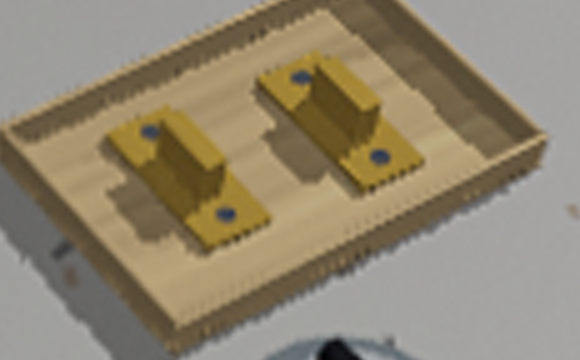

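```bash
python3 -c "
from station import *
finish_job()"
```

```text
the job is handed in; nothing more can be done
```

I handed the job in at about 68 s of the 210 s allowed, with both plates in the tray and the wheel set; no verdict is reported. Only two plates were present, and the green look-alike was left alone.

- **Wheel:** I turned it about 1.07 rad to the index fin. In the last pictures pointer and fin look in line. The networks' readings for the two points differ by about 2 to 5 mm, within their 4 mm accuracy.
- **Press:** Both plates lay on the bed within about 3 mm of where I aimed. I held the pedal at its stop for over 2 s, with the fingertips at 43 mm and the bar over the plate ends. It came back up, with the pad read at 72–74 mm.
- **Tray:** Both plates are inside the tray, lugs up and side by side. Before its last pick, one plate was found knocked a few centimetres aside on the bed, and I picked it from its new position. It touched down about 11 mm early in the tray. The close-up afterwards shows it lying flat like the other.
- **Bystanders:** The basket reads where it started. The buckle and brake looked unmoved in the pictures, but I did not measure them again at the end.
- **Failed check:** The final model fit of the plates in the tray found nothing, because my colour threshold was too strict against the wood. That the plates are flat and well placed rests on the pictures, plus a network reading for one of the plates.

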